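# Free the safety hook and open the component test box

## Robot

A 6-joint arm with a two-finger parallel gripper is mounted at the origin on the work surface; the furniture and walls round the work are solid. World frame = base frame: x ahead of the robot, y to its left, z up, the work surface at z = 0. Lengths are in mm, angles in rad, forces in N, time in s.
With the tool pointing down it reaches from about 300 to 775 mm from the base axis. Payload 14.6 kg.
Tool frame: the origin (TCP) lies between the finger pads; the fingertips stand 25 mm ahead of it and the grasp point (between the pads) lies 6 mm ahead of it; z points along the fingers, y is the line along which they close (so a half turn about z gives the same grasp; the last joint's range is limited). The gripper opens to 94 mm and grips with 3 to 60 N. Pads are 16 mm wide; open, the fingers measure 119 mm over their backs; the gripper's body (75 mm by 177 mm) begins 78 mm behind the grasp point.
Start: joints at [1.22, 0.3, 1.521, -0, 1.321, -0.067], TCP at [154.001, 527.99, 230.446] pointing down, gripper open.
Joint ranges: [-3.03, 3.03], [-0.79, 2.21], [0.23, 2.52], [-1.04, 4.18], [0, 3.07], [-2.55, 2.55]. Speed limits (rad/s): [2.22, 2.22, 2.57, 3.14, 3.14, 3.14].

## Interface

Orientations are given as [roll, pitch, yaw] about the fixed x, y, z axes, in that order (R = Rz(yaw) Ry(pitch) Rx(roll)).
In Python, from cell import manip gives the robot as it stands. The module is installed in compiled form; this text tells all that it offers.
- The arm moves only by the tool step_arm, never from a script. Its argument "series" is one flat list of numbers, 5 for each row, row after row: the shift along the world's x, y, z in mm, then the turn about the world's z in rad, then the closure, from 0 (fully open) to 1 (shut). In form: [dx, dy, dz, spin, jaw, dx, dy, dz, spin, jaw, ...]. A call has 1 to 20 rows; each row shifts and turns the commanded pose from where the row before left it; what a row does not reach is not made up. A row lasts 1/8 s, in which the tool goes at most 62.5 mm and 10.7 degrees, less where a joint would pass 70% of its speed; a pose out of reach is approached as far as the arm can. A call is refused whole if a number of a shift passes 62.5 or a number of a turn 0.188, either way. A call with a gripper value outside its range is refused whole. The fingers move at their own pace and stop on an object; "squeeze" is the grip in N (left out, the last holds). Time passes only in rows, so rows that do not move let the fingers close. It gives the time, the measured TCP pose, the force, the opening and the grip force at its end, in the units of the state.
- manip.read_state(): the state, without advancing time (a new reading comes with each control period).
- manip.camera(name): name is "scene" or "top"; returns (picture, depth): 400x640x3 uint8, blue, green, red; 400x640 float32, mm along the optical axis (not along the pixel's ray), 0 where there is no reading.
- manip.camera_info(name): a dict with "fovy" (degrees; the focal length in pixels is half the picture's height over the tangent of half this angle, whatever the lens; pixels are square), "cx", "cy" (the principal point, pixels), "eye" and "orientation" of the camera in the world. Camera axes: x right, y down, z forward; pixel columns grow to the right and rows downward; lengths in mm; the calibration is good to about 2 mm. A picture is of the moment at which its call begins. camera_info takes no time and is no camera call.
- manip.sign_off(): hands the job in; it is judged then, once.
The state is a dict: "clock": time; "joints": joint angles; "qd": joint speeds; "effort": joint torques, N m; "eef_pos": TCP position; "eef_rot": TCP orientation; "wrist_force": force on the tool from outside, world axes, zero at the start; "moment": the same for the moment, N m; "finger_gap": finger opening in mm; "finger_force": force on a finger pad.
Only numpy, scipy, OpenCV 4.12 (cv2) and the standard library are available. Lean on these libraries where they do the work, as an engineer would, in place of code of your own. Each camera call takes 0.05 s, during which the arm holds its last target. There are 200 camera calls.

## Task

Open the grey test box on the bench so that the part inside can be reached. Draw its door forward by the handle until the safety hook inside holds it ajar, reach down through the gap behind the door, press the sprung plastic hook down just far enough to slip under its catch while drawing the door on, then swing the door wide open. Be gentle: the hook breaks if it is pushed with more than 15 N or pulled against its catch with more than 30 N; and leave the other things on the bench where they are.

Things in the scene. Friction and masses are not known exactly. Their poses are not given: they have to be found in the camera images.
- cabinet: Grey sheet-steel test box, 210 mm wide, 180 mm deep, 212 mm high, fixed to the bench. Origin: centre of its underside on the bench. x points from its front to its back, y to its left as seen from the robot, z up. Its open front lies at x = -90 mm, with the door in front of it; the flat top is at z = 212 mm.
- door (a joint): Door angle (rad): 0 shut, grows as it swings towards the robot, up to 1.95. Upright hinge at the box's left (+y) front edge, stiff enough that the door stays where it is left (about 1.5 N at the handle moves it). The hook stops it at about 0.27; with the hook held down it passes the catch and is free from about 0.40 on.
- hook_mount: The mount of the black plastic hook, fixed in the door; carries the hook. The door is 210 mm wide, 20 mm thick, 196 mm high, its top edge level with the box's top. Origin: on the hinge line at the door's lower edge, in the plane of its outer face; x points through the door into the box (back face at x = 20 mm), y along the door (free edge at y = -210 mm), z up (top edge at 196 mm).
- door_hinge (a point): Point on the vertical hinge line, level with the top edge of the door; moves with the box only.
- handle_grip (a point): Point on the handle, an upright steel bar about 10 mm thick, 35 mm in front of the door's outer face and 180 mm from the hinge. The bar reaches from 12 to 102 mm below the door's top edge; this point is 30 mm below that edge. It can be pinched from above, one finger on its left and one on its right.
- gap_point (a point): Point level with the door's top edge, 11 mm behind its back face, 130 mm from the hinge; moves with the door. Straight below it is the thumb ridge of the hook: a sprung plastic arm, 12 mm wide, that comes out of a slot in the door's back 80 mm from the free edge, runs 124 mm into the box and ends in an upturned barb.
- ridge_mid (a point): 30 mm below gap_point: mean height of the top of the hook's round thumb ridge (10 mm thick, 16 mm long along the door). The hook is screwed to the door through slotted holes, so the ridge really lies anywhere up to 9 mm above or below this point and must be felt for.
- hook_root (a point): Point on the hook's mean pivot line inside the door, 33 mm below its top edge, 6 mm in from its back face. A spring holds the hook up: about 6 N on the ridge starts it, about 10 N takes it to its hard stop, 4 mm down. 0.5 mm of travel at the ridge (hook fitted lowest) to 3.2 mm (fitted highest) lets the barb pass under the catch.
- catch: The catch: steel angle under the box's top, 65 mm inside the open front, its lip 70 mm wide, 4 mm thick, sloping down and back to 25 mm below the top. The barb holds behind it; a hook under pull is harder to press, so ease the door back a few mm first. With the door on its hook the gap between the door's back and the front edge of the box's top is about 36 mm at the hook. Pose: that of the box.
- multimeter: Hand multimeter, 150 x 70 x 38 mm, lying on the bench to the left of the box; a bystander. Origin: centre of its underside.
- clip_bin: Open-fronted parts bin, 132 x 106 x 56 mm, on the right of the box; a bystander. Origin: centre of its underside.
- nut_driver: Nut driver, 197 mm long, handle 28 mm thick, lying on the right; a bystander. Origin: centre of its underside.
- spare_thermostat: Small snap thermostat on a strap, 25 x 50 x 28 mm, lying on the left; a bystander. Origin: centre of its underside.

How it is judged:
By the outcome, as a careful person would: the job done as asked, in the order asked, and still so for the second after the job is handed in, with the robot touching nothing.
It also fails if it takes over 61 s, if anything falls off the work surface, if the arm or the gripper's body presses on something with over 40 N, if the wrist force passes 120 N, or if a joint passes its speed limit or range.

## Working session

There is one attempt and no reset: what is moved stays moved. The work goes in short steps, Python scripts to look and compute and a tool call to move; the robot and the scene stay as the last step left them, time stands still between calls to the robot, and variables do not carry over. Pictures are saved under pics/ and viewed, at most 10 in all, crops included, and the job is handed in when it is done.

Besides the shell and the picture viewer there is one more tool, called after ">>>" in YAML: its name, and indented under it one key for each argument. step_arm: Moves the arm, as the interface text tells. Its arguments: {"type":"object","properties":{"series":{"type":"array"},"squeeze":{"type":"number"}},"required":["series"]}

```bash
mkdir -p pics; python3 - <<'E'
from cell import manip
import cv2,numpy as np
for n in("scene","top"):
    p,d=manip.camera(n); cv2.imwrite(f"pics/{n}0.png",p); np.save(f"{n}0.npy",d)
    print(n,manip.camera_info(n))
print(manip.read_state())
E
```

```text
scene {'fovy': 45.31485741089887, 'cx': 325.0806179841758, 'cy': 200.66409200106347, 'eye': array([-149.08741986, -772.69395363,  904.51030436]), 'orientation': array([-2.18432748, -0.01767216, -0.71678215])}
top {'fovy': 46.75567468245674, 'cx': 315.93280526769126, 'cy': 195.4748202075256, 'eye': array([ 419.71199864,   14.37167774, 1738.65951236]), 'orientation': array([-3.05460505,  0.00551098, -1.5741199 ])}
{'clock': 0.1, 'joints': array([ 1.22037836e+00,  3.00447532e-01,  1.52150348e+00, -8.19854017e-06,
        1.32069815e+00, -6.65882574e-02]), 'qd': array([-3.32497371e-04, -1.65730249e-03, -2.30024930e-03,  5.00423261e-05,
        3.06757318e-04, -9.78600279e-04]), 'effort': array([ 2.88951553e-03, -5.32645404e+01, -3.53277576e+01,  7.09863100e-02,
        2.35110271e-02, -1.28463350e-05]), 'eef_pos': array([153.94729683, 527.80346464, 229.9320692 ]), 'eef_rot': array([-3.14053796e+00, -6.23754172e-05,  2.85776495e+00]), 'wrist_force': array([-1.02778935, -0.50036045, -0.91001611]), 'moment': array([-0.03151757, -0.01908406,  0.01282837]), 'finger_force': 0.0, 'finger_gap': 94.46362483850264}
```

View pics/scene0.png

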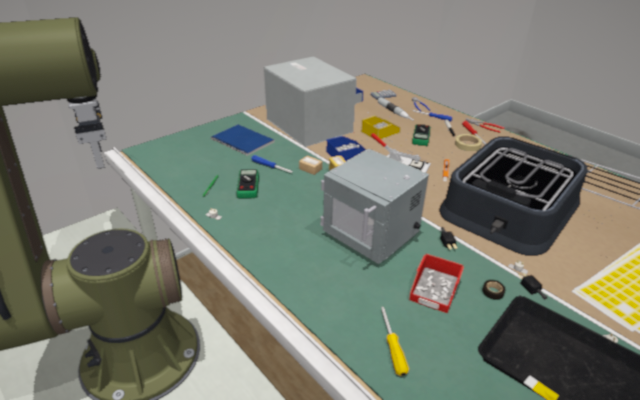

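View pics/top0.png

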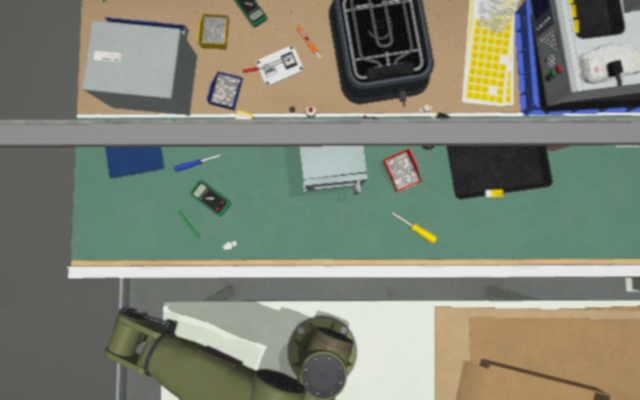

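The scene view shows the grey box at about (375,205), with its door facing lower left. The red bin is at (437,283), the nut driver at (395,345) and the multimeter at (248,183). In the top view the box top is at (333,165), partly hidden by an overhead beam, and the handle is near (358,187).

```bash
cat > h.py <<'E'
import numpy as np,cv2
from cell import manip
from scipy.spatial.transform import Rotation as Ro
def cam(n):
    i=manip.camera_info(n); return i,200/np.tan(np.radians(i['fovy']/2)),Ro.from_euler('xyz',i['orientation']).as_matrix()
def cloud(n,d):
    i,f,R=cam(n); v,u=np.mgrid[:400,:640]
    P=np.stack([(u-i['cx'])/f*d,(v-i['cy'])/f*d,d],-1)
    return P@R.T+i['eye']
def proj(n,X):
    i,f,R=cam(n); c=(np.atleast_2d(X)-i['eye'])@R
    return np.c_[c[:,0]/c[:,2]*f+i['cx'],c[:,1]/c[:,2]*f+i['cy']]
def ray(n,u,v,z):
    i,f,R=cam(n); r=R@[(u-i['cx'])/f,(v-i['cy'])/f,1]; return i['eye']+r*(z-i['eye'][2])/r[2]
E
python3 - <<'E'
from h import *
for n in("scene","top"):
    d=np.load(n+"0.npy"); P=cloud(n,d)
    z=P[...,2]
    print(n,"beam z",np.median(z[120:145,100:600]) if n=="top" else "", "table z",np.median(z[200:215,140:180]) if n=="top" else np.median(z[240:260,250:280]))
    reg=np.zeros(z.shape,bool)
    if n=="top": reg[140:200,290:375]=1
    else: reg[145:215,315:430]=1
    m=reg&(abs(z-212)<8)&(d>0)
    q=P[m]; print(m.sum(),q.min(0),q.max(0),np.median(q[:,2]))
    r=cv2.minAreaRect(q[:,:2].astype(np.float32)); print(r); print(cv2.boxPoints(r))
    p=cv2.imread(f"pics/{n}0.png")
    c=p[140:210,285:385] if n=="top" else p[140:275,310:440]
    cv2.imwrite(f"pics/{n}_c.png",cv2.resize(c,None,fx=6 if n=="top" else 4.4,fy=6 if n=="top" else 4.4,interpolation=cv2.INTER_CUBIC))
E
```

```text
scene beam z  table z -0.2421692966527189
3226 [ 566.21269702 -150.71488305  204.04336023] [812.47992098  85.79615563 219.60762934] 211.28589957667424
((679.6437377929688, -33.898040771484375), (247.2642364501953, 215.9564666748047), 6.967989444732666)
[[ 543.8254    58.28427]
 [ 570.0241  -156.07718]
 [ 815.4621  -126.08035]
 [ 789.26337   88.2811 ]]
top beam z 859.9113100599131 table z 0.09626070244814855
2170 [ 571.17940474 -144.95370278  204.00555722] [719.97698495  78.44848517 219.93787672] 210.7629039259583
((645.6649169921875, -33.20539093017578), (223.59568786621094, 148.61935424804688), 89.88241577148438)
[[ 571.126   -144.8505 ]
 [ 719.745   -145.1555 ]
 [ 720.20386   78.43971]
 [ 571.58484   78.74472]]
```

View pics/scene_c.png

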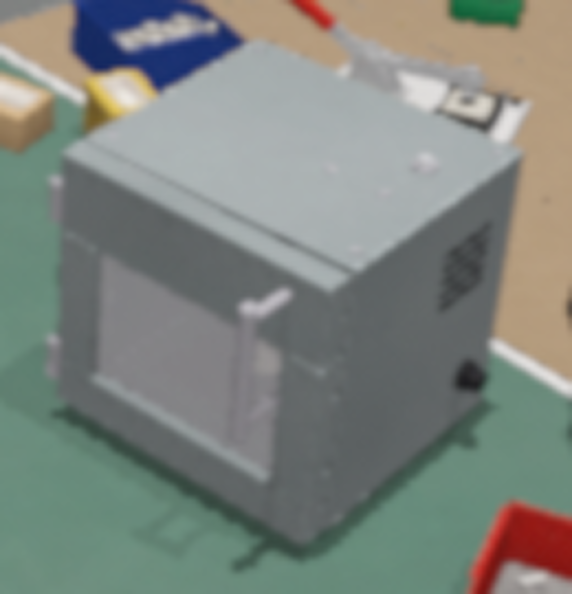

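View pics/top_c.png

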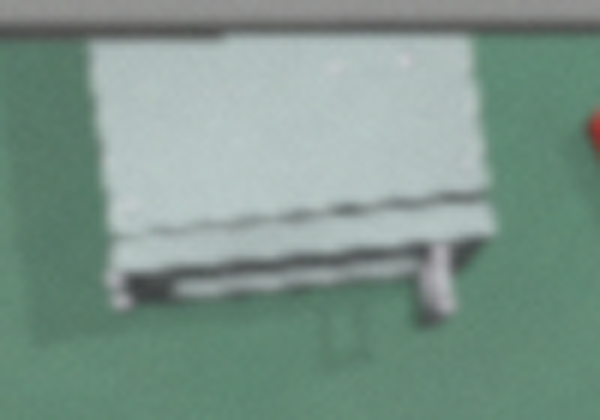

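The crops show the door's outer top edge running from scene px (325,175) at the hinge side to (386,206) at the free side. In the top view it runs (304,185) to (367,179), and the handle bar top is near (357,191).

```bash
python3 - <<'E'
from h import *
for n,L in(("scene",[(324.8,175.2),(386.1,205.9),(428.2,174.5),(368,149.5)]),("top",[(304.2,185.3),(367.2,179.2),(304.2,179.2),(366.7,172.2)])):
    for q in L: print(n,q,ray(n,*q,212)[:2].round(1))
p,d=manip.camera("top"); P=cloud("top",d)
print("beam x", P[120,300],P[143,300])
# handle points: scene
print("handle scene bar top",ray("scene",310+250/4.4,140+305/4.4,200)[:2], "bar at 110",ray("scene",310+237/4.4,140+440/4.4,110)[:2])
print("handle top bar",ray("top",285+432/6,140+312/6,200)[:2])
# line fit of top surface edges: door front edge from clouds
for n in("scene","top"):
    d=np.load(n+"0.npy"); P=cloud(n,d).reshape(-1,3)
    m=(abs(P[:,2]-212)<4)&(P[:,0]>540)&(P[:,0]<830)&(abs(P[:,1]+33)<130); q=P[m]
    F=[]
    for y in np.arange(-125,60,10):
        s=q[abs(q[:,1]-y)<6]; F.append((y,np.percentile(s[:,0],1) ))
    F=np.array(F); c=np.polyfit(F[:,0],F[:,1],1); print(n,"x=",c, np.abs(np.polyval(c,F[:,0])-F[:,1]).max())
    F=[]
    for x in np.arange(600,700,10):
        s=q[abs(q[:,0]-x)<6]; F.append((x,s[:,1].min(),s[:,1].max()))
    F=np.array(F); print(np.polyfit(F[:,0],F[:,1],1),np.polyfit(F[:,0],F[:,2],1),F[0],F[-1])
# shutter: front face of door below (scene), plane fit
d=np.load("scene0.npy"); P=cloud("scene",d); m=(P[...,2]>165)&(P[...,2]<195)&(P[...,0]<640)&(P[...,0]>540)&(abs(P[...,1]+33)<80)
q=P[m]; c=np.polyfit(q[:,1],q[:,0],1); print("face",c,len(q),np.std(q[:,0]-np.polyval(c,q[:,1])))
E
```

```text
scene (324.8, 175.2) [584.6  51.8]
scene (386.1, 205.9) [ 608.2 -152.9]
scene (428.2, 174.5) [ 806.  -125.7]
scene (368, 149.5) [777.8  78.4]
top (304.2, 185.3) [586.9  61.2]
top (367.2, 179.2) [ 606.5 -148.1]
top (304.2, 179.2) [607.3  61.2]
top (366.7, 172.2) [ 629.9 -146.7]
beam x [642.79407752  49.25641948 860.86042319] [598.03101793  49.32935848 859.40115307]
handle scene bar top [ 573.31102106 -121.28817105] bar at 110 [ 564.05731045 -128.33183322]
handle top bar [ 565.04873079 -114.75277204]
scene x= [-1.04891391e-01  5.93121236e+02] 1.2537962560600135
[-1.73256439e-02 -1.31704280e+02] [  0.12575481 -14.93349287] [ 600.         -124.28285377   61.19506897] [ 690.         -139.54629931   72.43160821]
top x= [-8.82811203e-02  5.96260139e+02] 4.564407456392132
[ -0.10514018 -68.20791209] [  0.12669835 -12.90259651] [ 600.         -104.16671708   61.88538307] [ 690.         -135.14341892   75.06531223]
face [-1.00793475e-01  5.93777100e+02] 406 1.689900583718059
```

>>> step_arm:
  series: [26,-40.6,17,0.0245,0,26,-40.6,17,0.0245,0,26,-40.6,17,0.0245,0,26,-40.6,17,0.0245,0,26,-40.6,0,0.0245,0,26,-40.6,0,0.0245,0,26,-40.6,0,0.0245,0,26,-40.6,0,0.0245,0,26,-40.6,0,0.0245,0,26,-40.6,0,0.0245,0,26,-40.6,0,0.0245,0,26,-40.6,0,0.0245,0,26,-40.6,0,0.0245,0,26,-40.6,0,0.0245,0,26,-40.6,0,0.0245,0,26,-40.6,0,0.0245,0,0,0,0,0,0,0,0,0,0,0]
  squeeze: 10

```text
clock: 2.4
eef_pos: [569.7, -121.2, 298.1]
eef_rot: [3.141, -0.001, -3.034]
wrist_force: [-0.1, -0.0, 0.5]
finger_gap: 93.8
finger_force: 0.0
```

```bash
python3 - <<'E'
from h import *
s=manip.read_state(); print({k:np.round(s[k],2) for k in("clock","joints","eef_pos","eef_rot","wrist_force","finger_gap")})
p,d=manip.camera("scene"); cv2.imwrite("pics/s1.png",cv2.resize(p[60:280,250:480],None,fx=2.6,fy=2.6,interpolation=cv2.INTER_CUBIC))
E
```

```text
{'clock': np.float64(2.4), 'joints': array([-0.27,  0.33,  1.32,  0.  ,  1.49, -1.95]), 'eef_pos': array([ 569.73, -121.22,  298.12]), 'eef_rot': array([ 3.14, -0.  , -3.03]), 'wrist_force': array([-0.13, -0.  ,  0.49]), 'finger_gap': np.float64(93.85)}
```

View pics/s1.png

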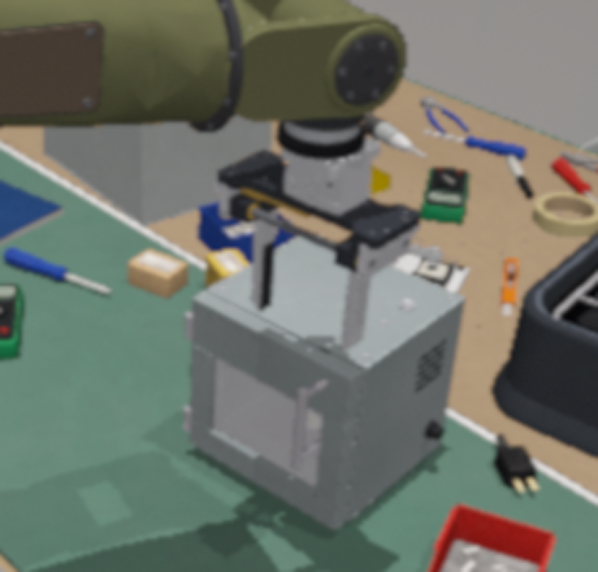

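The picture shows the open fingers over the box front, straddling the handle bar at about (300,395) in the crop. I'll go down and pinch it.

>>> step_arm:
  series: [0.5,0,-20,0,0,0.5,0,-20,0,0,0.5,0,-20,0,0,0.5,0,-16,0,0,0,0,-14,0,0,0,0,-13,0,0,0,0,-13,0,0,0,0,0,0,0,0,0,0,0,0.5]
  squeeze: 10

```text
clock: 3.58
eef_pos: [572.2, -121.7, 182.9]
eef_rot: [-3.141, 0.001, -3.033]
wrist_force: [-0.9, -0.1, 0.4]
finger_gap: 86.9
finger_force: 0.0
```

>>> step_arm:
  series: [0,0,0,0,0.8,0,0,0,0,1,0,0,0,0,1,0,0,0,0,1,0,0,0,0,1]
  squeeze: 10

```text
clock: 4.2
eef_pos: [572.0, -121.6, 182.4]
eef_rot: [3.142, -0.0, -3.033]
wrist_force: [-1.0, -1.1, -1.1]
finger_gap: 37.3
finger_force: 0.0
```

>>> step_arm:
  series: [0,0,0,0,1,0,0,0,0,1,0,0,0,0,1,0,0,0,0,1,0,0,0,0,1]

```text
clock: 4.82
eef_pos: [571.9, -123.5, 182.5]
eef_rot: [-3.139, -0.0, -3.034]
wrist_force: [0.4, -13.1, -2.6]
finger_gap: 10.8
finger_force: 10.0
```

```bash
cat >> h.py <<'E'
H=np.array([587.5,59.]);PHI=0.108
def pt(th,along,depth):  # along door from hinge, depth behind outer face
    a=PHI-th; n=np.array([np.cos(a),np.sin(a)]); d=np.array([np.sin(a),-np.cos(a)]); return H+along*d+depth*n
E
python3 - <<'E'
from h import *
for t in np.r_[0:.32:.02]: print(round(t,2),pt(t,180,-35).round(1),pt(t,130,31).round(1))
E
```

```text
0.0 [ 572.1 -123.7] [632.3 -66.9]
0.02 [ 568.5 -123.4] [629.8 -67.8]
0.04 [ 564.8 -123. ] [627.3 -68.6]
0.06 [ 561.2 -122.5] [624.7 -69.4]
0.08 [ 557.6 -121.9] [622.1 -70.1]
0.1 [ 553.9 -121.3] [619.5 -70.7]
0.12 [ 550.3 -120.6] [616.9 -71.4]
0.14 [ 546.8 -119.8] [614.3 -71.9]
0.16 [ 543.2 -118.9] [611.7 -72.4]
0.18 [ 539.6 -118. ] [609.1 -72.9]
0.2 [ 536.1 -117. ] [606.4 -73.3]
0.22 [ 532.6 -116. ] [603.8 -73.7]
0.24 [ 529.1 -114.8] [601.1 -73.9]
0.26 [ 525.6 -113.6] [598.5 -74.2]
0.28 [ 522.2 -112.4] [595.8 -74.4]
0.3 [ 518.8 -111. ] [593.1 -74.5]
```

>>> step_arm:
  series: [0,-2,0,0,1,-3.6,0.3,0,-0.02,1,-3.6,0.4,0,-0.02,1,-3.6,0.5,0,-0.02,1,-3.6,0.6,0,-0.02,1,-3.6,0.6,0,-0.02,1,-3.6,0.7,0,-0.02,1,-3.6,0.8,0,-0.02,1,-3.6,0.9,0,-0.02,1]

```text
clock: 5.95
eef_pos: [543.0, -118.7, 182.4]
eef_rot: [3.141, 0.0, 3.088]
wrist_force: [0.9, 0.6, -0.8]
finger_gap: 10.9
finger_force: 10.0
```

>>> step_arm:
  series: [-3.6,0.9,0,-0.02,1,-3.5,1,0,-0.02,1,-3.5,1,0,-0.02,1,-1.7,0.5,0,-0.01,1,-1.7,0.5,0,-0.01,1]

```text
clock: 6.58
eef_pos: [529.2, -114.6, 182.4]
eef_rot: [3.141, 0.0, 3.009]
wrist_force: [4.8, 4.7, -2.5]
finger_gap: 10.8
finger_force: 10.0
```

>>> step_arm:
  series: [-1.7,0.6,0,-0.01,1,-1,0.4,0,-0.005,1]

```text
clock: 6.82
eef_pos: [527.3, -114.2, 182.6]
eef_rot: [-3.141, 0.003, 2.994]
wrist_force: [12.2, -0.9, -5.1]
finger_gap: 10.6
finger_force: 10.0
```

>>> step_arm:
  series: [-1,0.4,0,-0.005,1,0,0,0,0,1]

```text
clock: 7.08
eef_pos: [526.4, -114.0, 182.7]
eef_rot: [-3.141, 0.003, 2.989]
wrist_force: [9.5, -1.3, -4.0]
finger_gap: 10.5
finger_force: 10.0
```

>>> step_arm:
  series: [1.5,-0.5,0,0.008,1,2,-0.6,0,0.01,1,2,-0.6,0,0.01,1,0,0,0,0,1]

```text
clock: 7.58
eef_pos: [531.2, -115.6, 182.7]
eef_rot: [-3.141, 0.001, 3.018]
wrist_force: [-0.2, -4.2, 3.3]
finger_gap: 10.7
finger_force: 10.0
```

>>> step_arm:
  series: [0,0,0,0,0.6,0,0,0,0,0.6,0,0,0,0,0.6,0,0,0,0,0.6]

```text
clock: 8.07
eef_pos: [531.0, -115.1, 182.4]
eef_rot: [3.141, -0.0, 3.018]
wrist_force: [-0.4, 0.1, 0.2]
finger_gap: 37.7
finger_force: 0.0
```

>>> step_arm:
  series: [0,0,15,0,0.6,0,0,20,0,0.6,0,0,20,0,0.7,0,0,20,0,0.8,0,0,20,0,1,-20,-40,10,0,1,-30,-60,0,0,1,-30,-60,0,0,1,0,-20,0,0,1,0,0,0,0,1]
  squeeze: 20

```text
clock: 9.32
eef_pos: [455.2, -287.7, 287.9]
eef_rot: [-3.142, 0.0, 3.016]
wrist_force: [-0.2, 0.2, 0.5]
finger_gap: 0.5
finger_force: 0.0
```

```bash
python3 - <<'E'
from h import *
p,d=manip.camera("top"); cv2.imwrite("pics/t2.png",cv2.resize(p[140:215,275:395],None,fx=6,fy=6,interpolation=cv2.INTER_CUBIC)); np.save("t2.npy",d)
p,d=manip.camera("scene"); cv2.imwrite("pics/s2.png",p); np.save("s2.npy",d)
# upper edge of door: points near z=212 in front region
for n in("t2","s2"):
    P=cloud("top" if n[0]=="t" else "scene",np.load(n+".npy")).reshape(-1,3)
    m=(abs(P[:,2]-212)<5)&(P[:,0]>520)&(P[:,0]<640)&(abs(P[:,1]+45)<120);q=P[m]
    for y in range(-150,70,20):
        s=np.sort(q[abs(q[:,1]-y)<5][:,0]); 
        if len(s)>2: g=np.diff(s); k=g.argmax(); print(n,y,"xmin",s[0].round(1),"gap",s[k].round(1),s[k+1].round(1))
print(pt(.233,130,31),pt(.233,130,0),pt(.233,180,-35))
E
```

```text
t2 -130 xmin 563.9 gap 584.0 634.0
t2 -110 xmin 531.0 gap 587.0 630.4
t2 -90 xmin 570.8 gap 587.8 627.8
t2 -70 xmin 573.6 gap 591.2 627.0
t2 -50 xmin 573.8 gap 594.0 624.1
t2 -30 xmin 577.1 gap 594.6 620.9
t2 -10 xmin 580.8 gap 598.0 618.0
t2 10 xmin 581.1 gap 601.5 617.5
t2 30 xmin 584.3 gap 601.3 614.2
t2 50 xmin 588.2 gap 605.0 611.0
s2 -150 xmin 565.1 gap 565.4 569.4
s2 -130 xmin 563.7 gap 566.6 570.2
s2 -110 xmin 566.1 gap 577.3 580.1
s2 -90 xmin 569.0 gap 588.2 627.0
s2 -70 xmin 570.0 gap 592.6 625.1
s2 -50 xmin 574.7 gap 579.1 581.5
s2 -30 xmin 576.3 gap 594.2 598.6
s2 -10 xmin 577.9 gap 598.8 616.7
s2 10 xmin 580.6 gap 601.7 612.8
s2 30 xmin 583.6 gap 605.6 611.4
s2 50 xmin 584.4 gap 610.5 614.6
[602.05041234 -73.85061347] [571.29228466 -69.98569674] [ 530.33162964 -115.23196443]
```

View pics/t2.png

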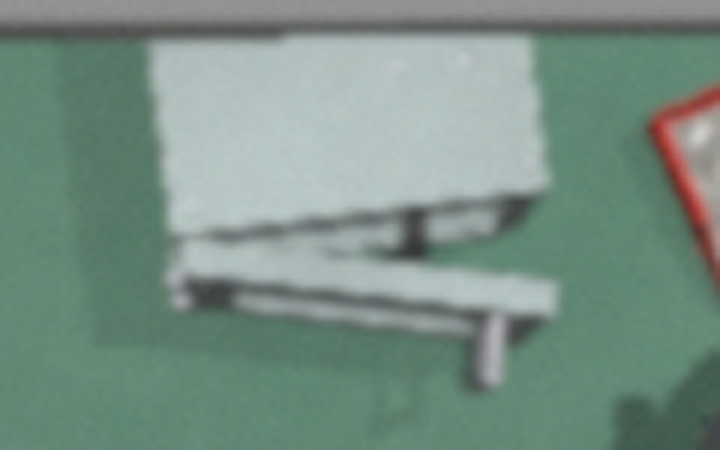

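The top crop shows the door ajar, with the black hook visible in the gap at about (412,232), i.e. y ≈ -73. This agrees with the hinge model.

>>> step_arm:
  series: [29.4,42.8,0,0,1,29.4,42.8,0,0,1,29.4,42.8,0,0,1,29.4,42.8,0,0,1,29.4,42.8,0,0,1,0,0,0,0,1,0,0,-25,0,1,0,0,-25,0,1,0,0,-12,0,1,0,0,0,0,1,0,0,0,0,1]

```text
clock: 10.8
eef_pos: [602.3, -73.0, 226.6]
eef_rot: [-3.141, 0.001, 3.018]
wrist_force: [0.4, 0.7, 0.3]
finger_gap: 0.4
finger_force: 0.0
```

>>> step_arm:
  series: [0,-0.7,-3,0,1,0,0,-3,0,1,0,0,-2,0,1,0,0,-1,0,1,0,0,-1,0,1]

```text
clock: 11.42
eef_pos: [602.1, -73.7, 215.4]
eef_rot: [-3.142, 0.0, 3.018]
wrist_force: [-0.0, 0.6, 0.1]
finger_gap: 0.5
finger_force: 0.0
```

>>> step_arm:
  series: [0,0,-1,0,1,0,0,-1,0,1]

```text
clock: 11.68
eef_pos: [602.1, -73.7, 213.4]
eef_rot: [-3.142, -0.0, 3.018]
wrist_force: [-0.5, 0.2, 0.3]
finger_gap: 0.3
finger_force: 0.0
```

>>> step_arm:
  series: [0,0,-1,0,1,0,0,-1,0,1]

```text
clock: 11.92
eef_pos: [602.1, -73.7, 211.4]
eef_rot: [3.142, -0.0, 3.018]
wrist_force: [-0.2, 0.1, 0.1]
finger_gap: 0.8
finger_force: 0.0
```

>>> step_arm:
  series: [0,0,-1,0,1,0,0,-1,0,1]

```text
clock: 12.18
eef_pos: [602.1, -73.7, 209.3]
eef_rot: [3.142, -0.0, 3.018]
wrist_force: [1.1, 0.8, 0.3]
finger_gap: 0.9
finger_force: 0.0
```

>>> step_arm:
  series: [0,0,-1,0,1,0,0,-1,0,1]

```text
clock: 12.42
eef_pos: [602.3, -73.7, 208.1]
eef_rot: [-3.142, 0.001, 3.018]
wrist_force: [-1.6, -0.8, 5.8]
finger_gap: 0.2
finger_force: 2.9
```

>>> step_arm:
  series: [0,0,-1,0,1]

```text
clock: 12.55
eef_pos: [602.3, -73.7, 207.2]
eef_rot: [-3.142, 0.001, 3.018]
wrist_force: [-2.1, 0.3, 6.9]
finger_gap: 0.6
finger_force: 3.3
```

>>> step_arm:
  series: [0,0,-1,0,1,0,0,-0.8,0,1,0,0,0,0,1]

```text
clock: 12.92
eef_pos: [602.4, -73.8, 205.6]
eef_rot: [-3.141, 0.002, 3.018]
wrist_force: [-1.4, 0.4, 7.6]
finger_gap: 0.0
finger_force: 3.7
```

>>> step_arm:
  series: [-1,0,0,0,1,-1,0,0,0,1,-1,0,0,0,1,-1,0,0,-0.003,1]

```text
clock: 13.42
eef_pos: [598.8, -74.0, 205.8]
eef_rot: [-3.141, 0.003, 3.015]
wrist_force: [1.1, -0.4, 6.8]
finger_gap: 0.5
finger_force: 3.5
```

>>> step_arm:
  series: [-1,-0.1,0,-0.007,1,-1,-0.1,0,-0.007,1]

```text
clock: 13.68
eef_pos: [596.8, -74.1, 205.8]
eef_rot: [-3.141, 0.003, 3.001]
wrist_force: [1.4, -1.6, 7.2]
finger_gap: 0.4
finger_force: 3.6
```

>>> step_arm:
  series: [-1,-0.1,0,-0.007,1]

```text
clock: 13.8
eef_pos: [595.8, -74.2, 205.8]
eef_rot: [-3.141, 0.003, 2.993]
wrist_force: [1.9, -0.5, 6.6]
finger_gap: 0.6
finger_force: 3.6
```

>>> step_arm:
  series: [0,0,-0.5,0,1,-1,-0.1,0,-0.007,1]

```text
clock: 14.05
eef_pos: [594.8, -74.3, 205.3]
eef_rot: [-3.141, 0.003, 2.987]
wrist_force: [1.6, -0.1, 7.8]
finger_gap: 0.6
finger_force: 3.7
```

>>> step_arm:
  series: [-1,-0.1,0,-0.007,1]

```text
clock: 14.18
eef_pos: [593.8, -74.4, 205.4]
eef_rot: [-3.142, 0.003, 2.98]
wrist_force: [2.2, 0.0, 5.9]
finger_gap: 0.2
finger_force: 3.7
```

>>> step_arm:
  series: [-1,-0.1,0,-0.007,1]

```text
clock: 14.3
eef_pos: [592.8, -74.4, 205.4]
eef_rot: [3.142, 0.003, 2.973]
wrist_force: [0.5, -0.1, 7.1]
finger_gap: 0.5
finger_force: 3.7
```

>>> step_arm:
  series: [-1,-0.1,0,-0.007,1,-1,-0.1,0,-0.007,1]

```text
clock: 14.55
eef_pos: [590.8, -74.5, 205.3]
eef_rot: [3.141, 0.003, 2.959]
wrist_force: [2.4, 0.5, 7.8]
finger_gap: 0.8
finger_force: 3.7
```

>>> step_arm:
  series: [-1,-0.1,0,-0.007,1,-1,-0.1,0,-0.007,1]

```text
clock: 14.8
eef_pos: [588.8, -74.6, 205.4]
eef_rot: [3.141, 0.003, 2.945]
wrist_force: [1.9, 1.5, 7.7]
finger_gap: 0.5
finger_force: 3.8
```

>>> step_arm:
  series: [-1,-0.1,0,-0.007,1,-1,-0.1,0,-0.007,1,-1,-0.1,0,-0.007,1]

```text
clock: 15.18
eef_pos: [585.8, -74.7, 205.4]
eef_rot: [3.141, 0.003, 2.924]
wrist_force: [1.6, 3.2, 7.8]
finger_gap: 0.2
finger_force: 3.8
```

>>> step_arm:
  series: [-1,0,0,-0.007,1,-1,0,0,-0.007,1,-1,0,0,-0.007,1]

```text
clock: 15.55
eef_pos: [582.8, -74.6, 205.3]
eef_rot: [3.141, 0.003, 2.903]
wrist_force: [1.5, 2.3, 7.3]
finger_gap: 0.6
finger_force: 3.8
```

>>> step_arm:
  series: [-1.3,0.1,0,-0.01,1,-1.3,0.1,0,-0.01,1,-1.3,0.2,0,-0.01,1,-1.3,0.2,0,-0.01,1,-1.3,0.2,0,-0.01,1]

```text
clock: 16.18
eef_pos: [576.3, -74.1, 205.4]
eef_rot: [3.141, 0.003, 2.853]
wrist_force: [1.6, 1.5, 8.1]
finger_gap: 0.7
finger_force: 3.8
```

>>> step_arm:
  series: [-1.3,0.2,0,-0.01,1,-1.3,0.2,0,-0.01,1,-1.3,0.3,0,-0.01,1,-1.3,0.3,0,-0.01,1,-1.3,0.3,0,-0.01,1]

```text
clock: 16.8
eef_pos: [569.8, -73.1, 205.3]
eef_rot: [3.141, 0.003, 2.802]
wrist_force: [1.1, 0.1, 7.8]
finger_gap: 0.5
finger_force: 3.8
```

```bash
python3 - <<'E'
from h import *
P=cloud("scene",manip.camera("scene")[1]).reshape(-1,3)
m=(abs(P[:,2]-212)<5)&(P[:,0]>480)&(P[:,0]<605)&(abs(P[:,1]+35)<110);q=P[m]
F=[]
for y in range(-130,55,10):
    s=q[abs(q[:,1]-y)<5][:,0]
    if len(s)>3: F.append((y,s.min()))
F=np.array(F); print(F.round(0).tolist())
for t in np.r_[.4:1.9:.1]: print(round(t,2),pt(t,130,28).round(0),pt(t,150,29).round(0))
E
```

```text
[[-130.0, 512.0], [-120.0, 515.0], [-110.0, 521.0], [-100.0, 524.0], [-90.0, 529.0], [-80.0, 531.0], [-70.0, 535.0], [-60.0, 540.0], [-50.0, 544.0], [-40.0, 548.0], [-30.0, 551.0], [-20.0, 555.0], [-10.0, 558.0], [0.0, 565.0], [10.0, 566.0], [20.0, 570.0], [30.0, 576.0], [40.0, 581.0], [50.0, 584.0]]
0.4 [577. -74.] [572. -93.]
0.5 [564. -72.] [557. -91.]
0.6 [551. -69.] [542. -87.]
0.7 [538. -65.] [528. -82.]
0.8 [526. -59.] [514. -75.]
0.9 [515. -52.] [501. -67.]
1.0 [504. -44.] [489. -58.]
1.1 [494. -36.] [478. -47.]
1.2 [485. -26.] [468. -36.]
1.3 [477. -15.] [459. -23.]
1.4 [470.  -4.] [451. -10.]
1.5 [465.   8.] [445.   4.]
1.6 [460.  21.] [440.  18.]
1.7 [457.  34.] [437.  33.]
1.8 [455.  47.] [435.  48.]
```

>>> step_arm:
  series: [0,0,6,0,1,0,0,6,0,1,-6,1,0,-0.05,1,-6.5,1.5,0,-0.05,1,-6.5,1.5,0,-0.05,1,-6.5,2,0,-0.05,1,-6.5,2,0,-0.05,1,-6,3,0,-0.05,1,-6,3,0,-0.05,1]

```text
clock: 17.98
eef_pos: [525.0, -59.1, 216.3]
eef_rot: [-3.141, 0.001, 2.451]
wrist_force: [1.5, -1.3, 0.4]
finger_gap: 0.3
finger_force: 1.1
```

>>> step_arm:
  series: [-5.5,3.5,0,-0.05,1,-5.5,3.5,0,-0.05,1,-5.5,4,0,-0.05,1,-5.5,4,0,-0.05,1,-5,4.2,0,-0.05,1,-5,4.3,0,-0.05,1,-4.5,5,0,-0.05,1,-4.5,5,0,-0.05,1,-4,5.5,0,-0.05,1,-4,5.5,0,-0.05,1]

```text
clock: 19.23
eef_pos: [476.1, -14.4, 216.3]
eef_rot: [3.141, 0.0, 1.951]
wrist_force: [1.8, -1.2, 0.2]
finger_gap: 0.5
finger_force: 1.0
```

>>> step_arm:
  series: [-3.5,5.5,0,-0.05,1,-3.5,5.5,0,-0.05,1,-2.6,6,0,-0.05,1,-2.6,6,0,-0.05,1,-2.4,6.3,0,-0.05,1,-2.4,6.4,0,-0.05,1,-1.5,6.5,0,-0.05,1,-1.5,6.5,0,-0.05,1,0,0,0,0,1]

```text
clock: 20.35
eef_pos: [456.0, 34.5, 216.2]
eef_rot: [-3.141, -0.0, 1.554]
wrist_force: [-1.0, 0.2, 0.2]
finger_gap: 0.7
finger_force: 0.0
```

>>> step_arm:
  series: [0,-3,0,0,1,0,-1,10,0,1,0,0,20,0,1,0,0,30,0,1,0,0,30,0,1,-20,-40,0,0,1,-20,-60,0,0,1,-20,-60,0,0,1,0,-60,0,0,1,0,0,0,0,1]

```text
clock: 21.6
eef_pos: [395.8, -191.4, 306.5]
eef_rot: [-3.141, 0.0, 1.548]
wrist_force: [-1.3, -0.3, -0.1]
finger_gap: 0.2
finger_force: 0.0
```

```bash
python3 - <<'E'
from h import *
p,_=manip.camera("scene"); q,_=manip.camera("top"); cv2.imwrite("pics/end.png",np.hstack([cv2.resize(p[100:350,180:480],(396,330)),cv2.resize(q[130:280,190:450],(400,330))]))
E
```

```text
(no output)
```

View pics/end.png

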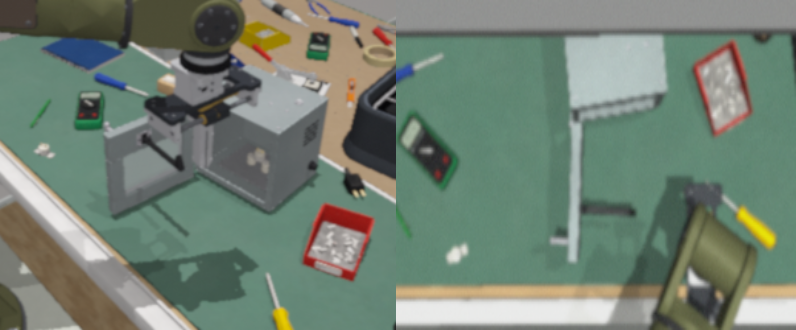

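The door stands wide open at about 1.7 rad, with its edge at (573,190) in the right half of the picture. The hook is intact at (610,210), the part inside shows at (258,158) on the left, and the bystanders haven't moved.

```bash
python3 -c "
from cell import manip
print(manip.sign_off())"
```

```text
the job is handed in; nothing more can be done
None
```

The box is open: the door stands at about 1.7 rad with the part inside in view, the hook is intact (highest readings about 8 N pressing and 12 N pulling), nothing else on the bench was moved, and the job was handed in at about 22 s.

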